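Shut and bolt the plate chamber

TASK

Close up the white culture-plate chamber: push its clear blue-edged sliding lid fully shut until the roller catch clicks, then slide the barrel bolt all the way across into the brass keeper on the lid and swing its red-knobbed handle down into the notch in the yellow plate in front of it, so that it stays there. Leave the loose petri dishes around it and on its deck where they are.

Things in the scene. Friction and masses are not known exactly. Their poses are not given: they have to be found in the camera images.
- chamber: white bench-top chamber, fixed: 220 mm in x, 350 in y (-200 to +150), deck 85 high. Origin: at bench height on its front face (x = 0; housing reaches x = 220). x points away from the front, y to the robot's left, z up; only place and yaw vary. Lid bay at y -170 to 0, bolt deck at y 0 to 150. All offsets in this list are in this frame
- lid (a joint): how far the lid stands open, m: 0 shut (hard stop), at most 0.10; it opens towards -x (out over the front) and is pushed shut towards +x. About 1 to 2 N moves it; over the last 14 mm the striker on its right edge climbs over a spring roller, which takes about 4 N, snaps over at about 5 mm and then holds the lid shut
- bar_face (a point): centre of the front (-x) face of the lid's blue upright push bar; the bar is 120 mm long in y, 8 mm thick, from z = 92 to 118 mm, and stands at the lid's front edge. With the lid shut this point is at x = 0, y = -85, z = 105 mm. The lid's top is at z = 92 mm
- bolt (a joint): how far the bolt is slid across, m: 0 withdrawn, 0.036 fully home (hard stop), tip in the keeper; it slides towards -y (right, onto the lid). About 2 N moves it; it stays where left. The 12 mm rod lies along y at x = 55, z = 101 mm. It enters the keeper only with the lid shut to within 3 mm and is in the keeper's way if slid across earlier
- handle (a joint): angle of the bolt's handle about the rod, rad: 0 upright, positive leaning to -x (the front), 1.5 down level in the notch (hard stop), lowest -0.35. It stays at any angle; about 1 N at the knob turns it. The notch plate stops it at about 0.95 unless the bolt is home; down in the notch it locks the bolt
- knob (a point): centre of the red ball knob (18 mm across) at the end of the handle, 45 mm from the rod's axis; the stem is 8 mm thick. With the bolt withdrawn and the handle upright it is at x = 55, y = 88, z = 146 mm; with the bolt home y = 52 mm; with the handle down in the notch x = 10, z = 104 mm
- notch (a point): centre of the 14 mm wide, open-topped notch in the yellow plate in front of the bolt: x = 33, y = 52.5, z = 101 mm; the plate is 5 mm thick, y = 35 to 105 mm, top at z = 111 mm. The two bolt bearings (x = 44 to 66 mm, y = 16 to 32 and 110 to 126 mm) are 111 mm high at most
- keeper (a point): centre of the brass keeper loop fixed to the lid; with the lid shut it is at x = 55, y = -22, z = 101 mm; opening 18 mm wide in x, top at z = 116 mm
- dish_deck: loose petri dish, 90 mm across, 15 mm high, lying on the rear of the bolt deck; origin under its centre. Leave it alone
- dish_a: loose petri dish, 90 mm across, 15 mm high, on the bench beside the chamber; origin under its centre. Leave it alone
- dish_b: as dish_a
- dish_c: as dish_a
- dish_d: as dish_a

How it is judged:
By the outcome, as a careful person would: the job done as asked, in the order asked, and still so for the second after the job is handed in, with the robot touching nothing.
It also fails if it takes over 51 s, if anything falls off the work surface, if the arm or the gripper's body presses on something with over 40 N, if the wrist force passes 120 N, or if a joint passes its speed limit or range.

ROBOT

A 7-joint arm with a two-finger parallel gripper is mounted at the origin on the work surface. World frame = base frame: x ahead of the robot, y to its left, z up, the work surface at z = 0. Lengths are in m, angles in rad, forces in N, time in s.
With the tool pointing down it reaches from about 0.425 to 0.925 m from the base axis. Payload 6.8 kg.
Tool frame: the origin (TCP) lies midway between the tips of the shut fingers; the grasp point (between the pads) lies 19 mm behind it; z points along the fingers, y is the line along which they close (so a half turn about z gives the same grasp; the last joint's range is limited). The gripper opens to 88 mm and grips with 3 to 60 N. Pads are 20 mm wide; open, the fingers measure 115 mm over their backs; the gripper's body (75 mm by 178 mm) begins 61 mm behind the grasp point.
Start: joints at [-1.285, 0.477, 0.022, 1.555, -0.011, 1.109, -0.083], TCP at [0.259, 0.623, 0.223] pointing down, gripper open.
Joint ranges: [-2.96, 2.96], [-0.34, 2.1], [-1.41, 1.46], [0.24, 2.44], [-1.37, 4.51], [0.17, 1.92], [-2.96, 2.96]. Speed limits (rad/s): [2.39, 2.39, 3.14, 3.14, 3.14, 3.14, 3.14].

INTERFACE

Orientations are given as a 3x3 rotation matrix whose columns are the frame's x, y, z axes.
In Python, from station import manip gives the robot as it stands.
- The arm moves only by the tool send_path, called after "Request:" as name(argument=value, ...), one argument or row to a line, values as JSON. Schema: {"type":"object","properties":{"deltas":{"type":"array","items":{"type":"array","items":{"type":"array","items":{"type":"number"},"minItems":7,"maxItems":7},"minItems":1,"maxItems":8},"minItems":1,"maxItems":1},"grip_n":{"type":"number"},"only":{"type":"string"},"quiet":{"type":"boolean"},"lines":{"type":"string"}},"required":["deltas"],"additionalProperties":false}. deltas is a list that holds a single list of rows (three levels of brackets), with 1 to 8 rows, each of 7 numbers: a rotation vector rx, ry, rz in rad, then dx, dy, dz in m, then the finger opening in m; each row is the pose to reach, as a shift and turn from the pose commanded when the call began, along the tool's axes at that moment; what a row does not reach only later rows make up. A row lasts 1/12 s, in which the tool goes at most 0.0417 m and 0.125 rad, less where a joint would pass 70% of its speed; a pose out of reach is approached as far as the arm can. The fingers move at their own pace and stop on an object; grip_n is the grip in N (left out, the last holds). Time passes only in rows, so rows that do not move let the fingers close. The tool returns the time, the measured TCP pose, the force, the opening and the grip force at its end. only (a regular expression) keeps the lines of the reply that match it, lines (a string "A,B") keeps lines A to B, and quiet returns only ok. Input that does not fit is refused with a message, and nothing moves.
- manip.get_state(): the state, without advancing time (a new reading comes with each control period).
- manip.capture(name): name is "scene" or "top" or "wrist"; returns a dict with "image" (400x640x3 uint8, blue, green, red), "camera_matrix" (3x3 intrinsics, pixels), "k1" (the pictures are not rectified: a ray, as slopes to the right and down, at radius r is drawn at 1 + k1 r^2 times it, then the intrinsics apply), "R" (3x3) and "t" (3): a world point X has camera coordinates R X + t; the wrist camera has in their place "mount" (4x4, takes a point from camera to tool coordinates, whose origin is the TCP and whose axes are the flange's). Camera axes: x right, y down, z forward; pixel columns grow to the right and rows downward; lengths in m; the calibration is good to about 2 mm. A picture is of the moment at which its call begins: read the wrist's pose just before it. There is no depth.
- manip.job_done(): hands the job in; it is judged then, once.
Trained networks look in the newest picture that a camera, given by its name, has taken for a name from the list of things; names that differ only in an ending like _2 or _b are one class to them, and where a whole thing is asked for, a point or a joint stands for the part that bears it (a point fixed in the world has none). Each returns a list of dicts, best first, with "score" (0 to 1); they miss things now and then, are a little off and sometimes report something else, mostly with a low value. They report only what shows in the picture. A call takes as long as a camera call.
- manip.find_in(camera, label): "position" ([x, y, z] in m, in the coordinates of the camera as it stood for that picture, good to about 4 mm: the middle of the surface that is visible of it).
- manip.cut_out(camera, label): "pixels" (400x640 bool, what is visible of it).
- manip.place_of(camera, label): "position" ([x, y, z] in m, in the coordinates of the camera as it stood for that picture, good to about 4 mm: a listed point, or the origin of a listed thing).
The state is a dict: "time_s": time; "qpos": joint angles; "dq": joint speeds; "joint_efforts": joint torques, N m; "tool_pos": TCP position; "tcp_rot": TCP orientation; "wrist_force": force on the tool from outside, world axes, zero at the start; "wrist_torque": the same for the moment, N m; "opening": finger opening in m; "grip_force": force on a finger pad.
Only numpy, scipy, OpenCV 4.12 (cv2) and the standard library are available. Lean on these libraries where they do the work, as an engineer would, in place of code of your own. Each camera call takes 0.05 s, during which the arm holds its last target. There are 200 camera calls.

## Working session

There is one attempt and no reset: what is moved stays moved. The work goes in short steps, Python scripts to look and compute and a tool call to move; the robot and the scene stay as the last step left them, time stands still between calls to the robot, and variables do not carry over. Pictures are saved under pics/ and viewed, at most 10 in all, crops included, and the job is handed in when it is done.

```bash
mkdir -p pics
```

Create h.py:
```python
import numpy as np, cv2
from station import manip
def cap(n):
    s=manip.get_state(); c=manip.capture(n)
    if n=="wrist":
        T=np.eye(4);T[:3,:3]=s["tcp_rot"];T[:3,3]=s["tool_pos"];M=T@np.array(c["mount"])
    else:
        M=np.eye(4);R=np.array(c["R"]);M[:3,:3]=R.T;M[:3,3]=-R.T@np.array(c["t"])
    return c,M
def w(M,p): return (M@np.r_[p,1])[:3]
def proj(c,M,X):
    p=np.linalg.inv(M)@np.r_[X,1];s=p[:2]/p[2];s=s*(1+c["k1"]*(s@s));K=np.array(c["camera_matrix"])
    return K[:2,:2]@s+K[:2,2]
```

Run:
```python
from h import *
np.set_printoptions(precision=4,suppress=True)
s=manip.get_state();print(s["time_s"],s["tool_pos"],s["tcp_rot"],s["opening"])
for n in ["top","scene","wrist"]:
    c,M=cap(n);cv2.imwrite(f"pics/{n}0.png",c["image"])
    for l in ["chamber","bar_face","knob","notch","keeper","dish_deck","dish_a"]:
        for r in manip.place_of(n,l)[:4 if l=="dish_a" else 1]: print(n,l,round(r["score"],2),w(M,r["position"]))
print(manip.get_state()["time_s"])
```

```text
0.0 [0.2588 0.6228 0.2217] [[-0.9235  0.3837 -0.0006]
 [ 0.3837  0.9235 -0.0017]
 [-0.0001 -0.0018 -1.    ]] 0.08801243431647379
top chamber 0.7 [0.6508 0.013  0.1427]
top bar_face 0.75 [ 0.5507 -0.1602  0.1063]
top knob 0.41 [0.6535 0.0107 0.1448]
top notch 0.86 [ 0.6389 -0.0177  0.1042]
top keeper 0.85 [ 0.6024 -0.0955  0.1032]
top dish_deck 0.94 [0.7738 0.0033 0.0865]
top dish_a 0.97 [ 0.7242 -0.3307  0.0026]
top dish_a 0.92 [ 0.7261  0.1581 -0.0001]
top dish_a 0.82 [0.5755 0.1488 0.0016]
top dish_a 0.68 [ 0.5991 -0.3301 -0.0029]
scene chamber 0.84 [ 0.6082 -0.0721  0.0003]
scene bar_face 0.97 [ 0.5487 -0.1622  0.1101]
scene knob 0.51 [0.6545 0.0155 0.144 ]
scene notch 0.87 [ 0.6387 -0.0171  0.1024]
scene keeper 0.79 [ 0.5968 -0.0994  0.1003]
scene dish_deck 0.63 [0.7738 0.0027 0.0834]
scene dish_a 0.61 [ 0.7277  0.1549 -0.0017]
scene dish_a 0.6 [0.6527 0.0127 0.1427]
scene dish_a 0.56 [ 0.723  -0.3321  0.004 ]
scene dish_a 0.55 [ 0.5779  0.1384 -0.002 ]
1.2
```

View images.

View pics/top0.png

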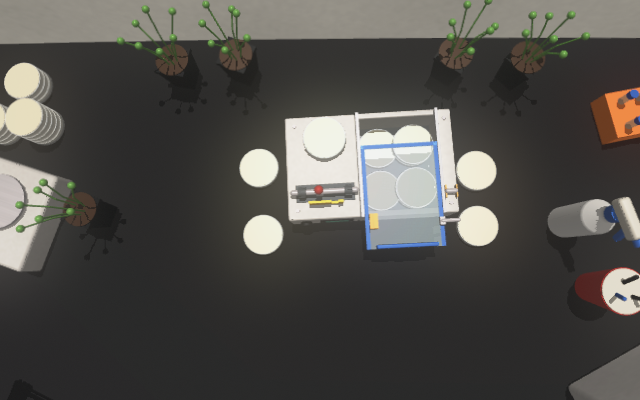

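View pics/scene0.png

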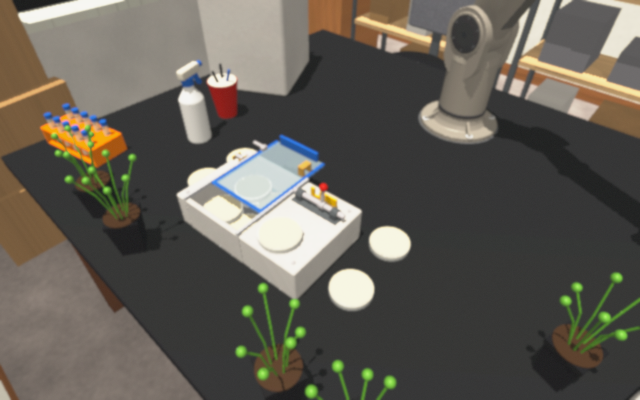

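The top view shows the chamber at about (286-458, 110-220), with the lid partly open towards the robot, its bar at (408, 246). The red knob is near (318, 189), the yellow plate at (326, 203), the deck dish at (324, 137), and two dishes stand on each side. The scene view agrees: the handle is about upright and the bolt is withdrawn.

Add to h.py:
```python
def to(p,yaw=None):
    s=manip.get_state();R=np.array(s["tcp_rot"]);d=R.T@(np.array(p)-s["tool_pos"])
    rv=None
    if yaw is not None:
        y=np.array([-np.sin(yaw),np.cos(yaw),0]);z=np.array([0,0,-1.]);Rt=np.c_[np.cross(y,z),y,z]
        rv=cv2.Rodrigues(R.T@Rt)[0].ravel().round(3)
    print("delta tool",d.round(4),"dist",np.linalg.norm(d).round(3),"rv",rv,"t",s["time_s"],"F",np.round(s["wrist_force"],1))
```

```text
(no output)
```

Request:
send_path(
  deltas=[
    [[0,0,-0.44,-0.555,-0.498,-0.09,0.0],[0,0,-0.44,-0.555,-0.498,-0.09,0.0],[0,0,-0.44,-0.555,-0.498,-0.09,0.0],[0,0,-0.44,-0.555,-0.498,-0.09,0.0],[0,0,-0.44,-0.555,-0.498,-0.09,0.0],[0,0,-0.44,-0.555,-0.498,-0.09,0.0],[0,0,-0.44,-0.555,-0.498,-0.09,0.0],[0,0,-0.44,-0.555,-0.498,-0.09,0.0]],
  ],
)

```text
time_s: 1.87
tool_pos: [0.4022, 0.3228, 0.2631]
tcp_rot: [[-0.999, -0.046, 0.0], [-0.046, 0.999, 0.001], [-0.0, 0.001, -1.0]]
wrist_force: [0.3, 0.0, 0.1]
opening: 0.0382
grip_force: 0.0
```

```bash
python3 -c "
from h import *
to([.56,-.05,.31],.05)
c,M=cap('wrist');print(np.round(c['mount'],3))"
```

```text
delta tool [-0.1404 -0.3796 -0.047 ] dist 0.407 rv [ 0.001  0.    -0.004] t 1.8667 F [0.3 0.  0.1]
[[-0.001 -0.956 -0.295  0.081]
 [ 1.    -0.001 -0.     0.001]
 [-0.    -0.295  0.956 -0.162]
 [ 0.     0.     0.     1.   ]]
```

Request:
send_path(
  deltas=[
    [[0,0,0,-0.1104,-0.41,-0.047,0.0],[0,0,0,-0.1104,-0.41,-0.047,0.0],[0,0,0,-0.1104,-0.41,-0.047,0.0],[0,0,0,-0.1104,-0.41,-0.047,0.0],[0,0,0,-0.1104,-0.41,-0.047,0.0],[0,0,0,-0.1104,-0.41,-0.047,0.0],[0,0,0,-0.1104,-0.41,-0.047,0.0],[0,0,0,-0.1104,-0.41,-0.047,0.0]],
  ],
  quiet=true,
)

```text
ok
```

Request:
send_path(
  deltas=[
    [[0,0,0,-0.025,-0.085,-0.01,0.0],[0,0,0,-0.025,-0.085,-0.01,0.0],[0,0,0,-0.025,-0.085,-0.01,0.0],[0,0,0,-0.025,-0.085,-0.01,0.0]],
  ],
)

```text
time_s: 2.92
tool_pos: [0.5319, -0.0779, 0.3097]
tcp_rot: [[-0.999, -0.04, 0.001], [-0.04, 0.999, -0.001], [-0.001, -0.001, -1.0]]
wrist_force: [-0.6, 0.6, -0.1]
opening: 0.0004
grip_force: 0.0
```

Run:
```python
from h import *
np.set_printoptions(precision=4,suppress=True)
c,M=cap("wrist");cv2.imwrite("pics/w1.png",c["image"])
for l in ["chamber","bar_face","knob","notch","keeper","dish_deck"]:
    for r in manip.place_of("wrist",l)[:1]: print(l,round(r["score"],2),w(M,r["position"]))
def P(x,y,z,o=(.608,-.072),a=.05):
    return np.array([o[0]+np.cos(a)*x-np.sin(a)*y,o[1]+np.sin(a)*x+np.cos(a)*y,z])
for q in [(0,150,85),(0,0,85),(0,-200,85),(220,150,85),(220,0,85),(28,52.5,111),(30.5,35,111),(30.5,105,111)]: print(q,proj(c,M,P(*np.array(q)/1000)))
```

```text
chamber 0.73 [ 0.6078 -0.0717  0.0004]
bar_face 0.89 [ 0.5506 -0.1606  0.103 ]
knob 0.56 [0.6576 0.0138 0.1551]
keeper 0.74 [ 0.606  -0.0906  0.1045]
(0, 150, 85) [436.48   227.3786]
(0, 0, 85) [321.3079 228.5683]
(0, -200, 85) [168.6898 229.8049]
(220, 150, 85) [421.4473 362.2226]
(220, 0, 85) [322.5535 363.4792]
(28, 52.5, 111) [363.6623 256.8695]
(30.5, 35, 111) [349.6088 258.8157]
(30.5, 105, 111) [405.4864 258.2032]
```

View pics/w1.png

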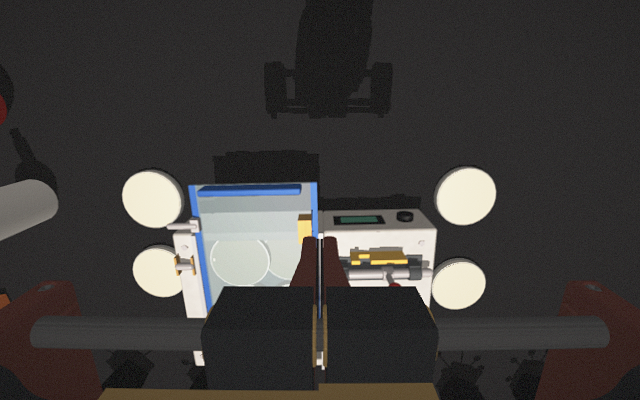

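The wrist view matches the chamber model: left front corner at (436, 228), plate at (349-407, 258), bar at (200-300, 190) and a stem leaning near (395, 286). I'll push the lid next.

```bash
python3 -c "
from h import *
to([.515,-.162,.100],.045)"
```

```text
delta tool [ 0.0205 -0.0882  0.2091] dist 0.228 rv [ 0.    -0.     0.004] t 3.2667 F [ 0.1  0.1 -0.1]
```

Request:
send_path(
  deltas=[
    [[0,0,0,0.021,-0.03,0.03,0],[0,0,0,0.021,-0.06,0.06,0],[0,0,0,0.021,-0.088,0.1,0],[0,0,0,0.021,-0.088,0.14,0],[0,0,0,0.021,-0.088,0.18,0],[0,0,0,0.021,-0.088,0.21,0],[0,0,0,0.021,-0.088,0.21,0],[0,0,0,0.021,-0.088,0.21,0]],
  ],
)

```text
time_s: 3.93
tool_pos: [0.5133, -0.1626, 0.0983]
tcp_rot: [[-0.999, -0.047, -0.004], [-0.047, 0.999, 0.001], [0.004, 0.001, -1.0]]
wrist_force: [0.3, 0.5, 1.0]
opening: 0.0004
grip_force: 0.0
```

Request:
send_path(
  deltas=[
    [[0,0,0,-0.01,0,0,0],[0,0,0,-0.02,0,0,0],[0,0,0,-0.03,0,0,0],[0,0,0,-0.04,0,0,0],[0,0,0,-0.05,0,0,0],[0,0,0,-0.06,0,0,0],[0,0,0,-0.065,0,0,0],[0,0,0,-0.065,0,0,0]],
  ],
)

```text
time_s: 4.6
tool_pos: [0.5812, -0.1601, 0.0993]
tcp_rot: [[-0.999, -0.047, 0.001], [-0.047, 0.999, -0.0], [-0.001, -0.0, -1.0]]
wrist_force: [0.1, -0.3, 0.4]
opening: 0.0004
grip_force: 0.0
```

Request:
send_path(
  deltas=[
    [[0,0,0,-0.004,0,0,0],[0,0,0,-0.008,0,0,0],[0,0,0,-0.012,0,0,0],[0,0,0,-0.014,0,0,0],[0,0,0,-0.014,0,0,0]],
  ],
)

```text
time_s: 5.02
tool_pos: [0.5921, -0.1599, 0.099]
tcp_rot: [[-0.999, -0.046, -0.003], [-0.046, 0.999, 0.001], [0.003, 0.001, -1.0]]
wrist_force: [-5.0, 1.1, 2.7]
opening: 0.0004
grip_force: 2.3
```

Run:
```python
from h import *
np.set_printoptions(precision=4,suppress=True)
for n in ["top","scene"]:
    c,M=cap(n);cv2.imwrite(f"pics/{n}1.png",cv2.resize(c["image"][100:300,160:480] if n=="top" else c["image"][100:300,150:470],None,fx=2,fy=2))
    for l in ["bar_face","knob","keeper"]:
        for r in manip.place_of(n,l)[:1]: print(n,l,round(r["score"],2),w(M,r["position"]))
```

```text
top bar_face 0.92 [ 0.6021 -0.1569  0.1075]
top knob 0.55 [0.6514 0.0122 0.1426]
top keeper 0.88 [ 0.6559 -0.0948  0.1043]
scene bar_face 0.97 [ 0.6035 -0.1571  0.1049]
scene knob 0.53 [0.6537 0.0156 0.144 ]
scene keeper 0.91 [ 0.6531 -0.0948  0.0996]
```

View pics/scene1.png

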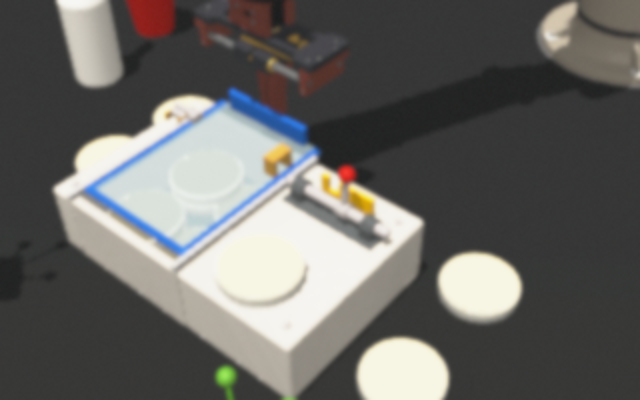

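The lid is nearly shut, with its bar at (265, 115) in the crop and the striker climbing the roller at about 5 N. I'll push on through.

Request:
send_path(
  deltas=[
    [[0,0,0,-0.003,0,0,0],[0,0,0,-0.006,0,0,0],[0,0,0,-0.009,0,0,0],[0,0,0,-0.011,0,0,0],[0,0,0,-0.011,0,0,0]],
  ],
)

```text
time_s: 5.83
tool_pos: [0.6046, -0.1592, 0.0992]
tcp_rot: [[-0.999, -0.046, -0.0], [-0.046, 0.999, 0.0], [0.0, 0.0, -1.0]]
wrist_force: [-2.3, 0.7, -0.1]
opening: 0.0001
grip_force: 1.1
```

Request:
send_path(
  deltas=[
    [[0,0,0,-0.001,0,0,0],[0,0,0,-0.002,0,0,0],[0,0,0,-0.003,0,0,0],[0,0,0,-0.003,0,0,0]],
  ],
)

```text
time_s: 6.17
tool_pos: [0.6047, -0.1592, 0.0991]
tcp_rot: [[-0.999, -0.046, -0.005], [-0.046, 0.999, 0.001], [0.005, 0.001, -1.0]]
wrist_force: [-11.5, 1.4, 7.1]
opening: 0.0005
grip_force: 5.4
```

Request:
send_path(
  deltas=[
    [[0,0,0,0.015,0,0,0],[0,0,0,0.03,0,-0.02,0],[0,0,0,0.03,0,-0.06,0],[0,0,0,0.03,0,-0.1,0],[0,0,0,0.03,0.03,-0.11,0],[0,0,0,0.03,0.07,-0.11,0],[0,0,0,0.02,0.11,-0.11,0],[0,0,0,0.01,0.15,-0.11,0]],
  ],
)

```text
time_s: 6.83
tool_pos: [0.5916, -0.0084, 0.2107]
tcp_rot: [[-0.999, -0.045, 0.004], [-0.045, 0.999, 0.001], [-0.004, 0.001, -1.0]]
wrist_force: [1.1, -0.3, 0.3]
opening: 0.0006
grip_force: 0.0
```

Run:
```python
from h import *
np.set_printoptions(precision=4,suppress=True)
for n in ["top","scene","wrist"]:
    c,M=cap(n)
    for l in ["bar_face","knob","keeper","notch"]:
        for r in manip.place_of(n,l)[:1]: print(n,l,round(r["score"],2),w(M,r["position"]))
to([.654,.055,.22],.045)
```

```text
top bar_face 0.65 [ 0.6176 -0.1574  0.1068]
top knob 0.66 [ 0.6007 -0.3305 -0.002 ]
top keeper 0.66 [ 0.6682 -0.0927  0.1038]
scene bar_face 0.72 [ 0.6157 -0.1575  0.1095]
scene knob 0.71 [ 0.6622 -0.0909  0.096 ]
scene keeper 0.61 [ 0.6644 -0.0909  0.0986]
scene notch 0.67 [ 0.6372 -0.0164  0.1025]
wrist bar_face 0.71 [ 0.6148 -0.1545  0.1057]
wrist knob 0.44 [ 0.7251  0.1534 -0.0024]
wrist keeper 0.83 [ 0.6706 -0.0858  0.099 ]
wrist notch 0.97 [ 0.6433 -0.0134  0.1011]
delta tool [-0.0665  0.0622 -0.0107] dist 0.092 rv [0.    0.    0.001] t 7.5833 F [-0.9  0.1  0. ]
```

Request:
send_path(
  deltas=[
    [[0,0,0,-0.033,0.031,-0.005,0],[0,0,0,-0.0665,0.062,-0.005,0],[0,0,0,-0.0665,0.062,0.01,0],[0,0,0,-0.0665,0.062,0.05,0],[0,0,0,-0.0665,0.062,0.084,0],[0,0,0,-0.0665,0.062,0.084,0],[0,0,0,-0.0665,0.062,0.084,0]],
  ],
)

```text
time_s: 8.17
tool_pos: [0.6526, 0.055, 0.1238]
tcp_rot: [[-0.999, -0.046, -0.004], [-0.046, 0.999, -0.001], [0.004, -0.001, -1.0]]
wrist_force: [1.1, 0.6, 1.1]
opening: 0.0002
grip_force: 0.0
```

Run:
```python
from h import *
np.set_printoptions(precision=4,suppress=True)
for n in ["top","scene"]:
    c,M=cap(n)
    if n=="scene":cv2.imwrite("pics/s2.png",cv2.resize(c["image"][130:260,230:430],None,fx=4,fy=4,interpolation=cv2.INTER_CUBIC))
    for r in manip.place_of(n,"knob")[:2]: print(n,round(r["score"],2),w(M,r["position"]))
    print(proj(c,M,[.661,.0185,.146]))
```

```text
[315.6469 187.0055]
scene 0.71 [ 0.7281 -0.332   0.0024]
[323.0079 189.5503]
```

View pics/s2.png

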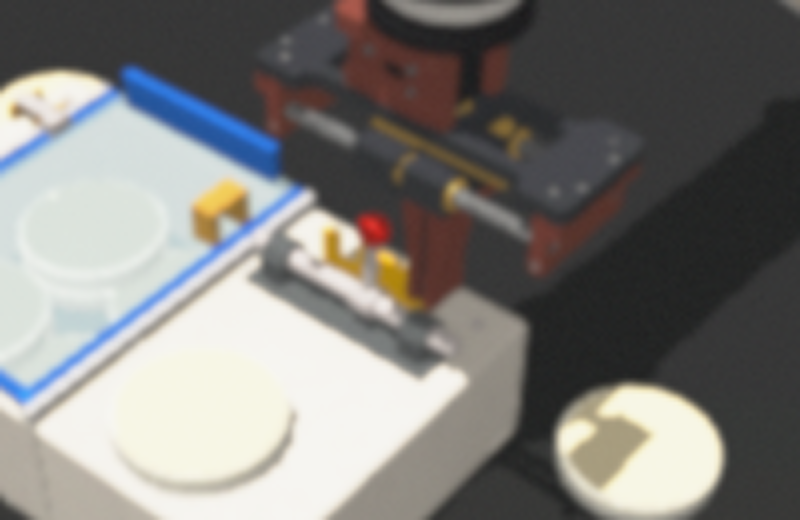

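The crop shows the closed fingers standing at (435, 250), just left of the red knob at (374, 228). The bolt is withdrawn and the bearings are clear. Sliding the bolt across now.

Request:
send_path(
  deltas=[
    [[0,0,0,0,-0.008,0,0],[0,0,0,0,-0.016,0,0],[0,0,0,0,-0.024,0,0],[0,0,0,0,-0.032,0,0],[0,0,0,0,-0.038,0,0],[0,0,0,0,-0.038,0,0]],
  ],
)

```text
time_s: 8.87
tool_pos: [0.6561, 0.0149, 0.1257]
tcp_rot: [[-0.999, -0.044, 0.001], [-0.044, 0.999, -0.001], [-0.001, -0.001, -1.0]]
wrist_force: [-0.4, -0.7, -0.3]
opening: 0.0005
grip_force: 0.0
```

Request:
send_path(
  deltas=[
    [[0,0,0,0,-0.004,0,0],[0,0,0,0,-0.008,0,0],[0,0,0,0,-0.011,0,0],[0,0,0,0,-0.011,0,0]],
  ],
)

```text
time_s: 9.2
tool_pos: [0.6564, 0.0055, 0.1253]
tcp_rot: [[-0.999, -0.046, 0.0], [-0.046, 0.999, -0.0], [-0.0, -0.0, -1.0]]
wrist_force: [0.5, 1.7, 0.5]
opening: 0.0006
grip_force: 0.5
```

Request:
send_path(
  deltas=[
    [[0,0,0,0,-0.003,0,0],[0,0,0,0,-0.006,0,0],[0,0,0,0,-0.006,0,0]],
  ],
)

```text
time_s: 9.45
tool_pos: [0.6566, 0.0017, 0.1252]
tcp_rot: [[-0.999, -0.047, -0.0], [-0.047, 0.999, 0.002], [0.0, 0.002, -1.0]]
wrist_force: [0.1, 4.2, 1.5]
opening: 0.0005
grip_force: 2.0
```

Run:
```python
from h import *
np.set_printoptions(precision=4,suppress=True)
for n in ["top","scene"]:
    c,M=cap(n)
    if n=="scene":cv2.imwrite("pics/s3.png",cv2.resize(c["image"][130:260,230:430],None,fx=4,fy=4,interpolation=cv2.INTER_CUBIC))
    for l in ["knob","keeper","bolt"]:
        for r in manip.place_of(n,l)[:1]: print(n,l,round(r["score"],2),w(M,r["position"]))
```

```text
top keeper 0.81 [ 0.6674 -0.0927  0.1022]Traceback (most recent call last):
  File "<stdin>", line 7, in <module>
ValueError: it knows: bar_face, chamber, dish, dish_deck, keeper, knob, notch
```

Request:
send_path(
  deltas=[
    [[0,0,0,0,-0.002,0,0],[0,0,0,0,-0.004,0,0],[0,0,0,0,-0.004,0,0]],
  ],
)

```text
time_s: 9.85
tool_pos: [0.6566, 0.0011, 0.1253]
tcp_rot: [[-0.999, -0.049, -0.001], [-0.049, 0.999, 0.005], [0.001, 0.005, -1.0]]
wrist_force: [-0.2, 11.5, 4.1]
opening: 0.0
grip_force: 5.8
```

Request:
send_path(
  deltas=[
    [[0,0,0,0,-0.002,0,0],[0,0,0,0,-0.003,0,0],[0,0,0,0,-0.003,0,0]],
  ],
)

```text
time_s: 10.1
tool_pos: [0.6566, 0.0008, 0.1253]
tcp_rot: [[-0.999, -0.051, -0.001], [-0.051, 0.999, 0.008], [0.001, 0.008, -1.0]]
wrist_force: [-1.4, 16.4, 4.6]
opening: 0.0007
grip_force: 8.2
```

Request:
send_path(
  deltas=[
    [[0,0,0,0,0.01,0,0],[0,0,0,0,0.02,0,0],[0,0,0,0,0.02,-0.03,0],[0,0,0,-0.02,0.02,-0.055,0],[0,0,0,-0.045,0.02,-0.055,0],[0,0,0,-0.045,0.02,-0.055,0]],
  ],
)

```text
time_s: 10.6
tool_pos: [0.7049, 0.0146, 0.182]
tcp_rot: [[-0.999, -0.046, 0.006], [-0.046, 0.999, -0.002], [-0.006, -0.002, -1.0]]
wrist_force: [-1.1, 0.4, -0.9]
opening: 0.0006
grip_force: 0.0
```

Run:
```python
from h import *
np.set_printoptions(precision=4,suppress=True)
for n in ["top","scene"]:
    c,M=cap(n)
    if n=="scene":cv2.imwrite("pics/s3.png",cv2.resize(c["image"][130:260,230:430],None,fx=4,fy=4,interpolation=cv2.INTER_CUBIC))
    for l in ["knob","keeper"]:
        for r in manip.place_of(n,l)[:1]: print(n,l,round(r["score"],2),w(M,r["position"]))
to([.694,-.0175,.127],.045)
```

```text
top knob 0.53 [ 0.6529 -0.0199  0.1445]
top keeper 0.58 [ 0.6704 -0.0938  0.1036]
scene knob 0.66 [ 0.6563 -0.0153  0.1418]
scene keeper 0.64 [ 0.6615 -0.0929  0.0985]
delta tool [ 0.007  -0.032   0.0525] dist 0.062 rv [-0.    -0.002  0.001] t 10.9 F [ 0.6  0.2 -0.1]
```

View pics/s3.png

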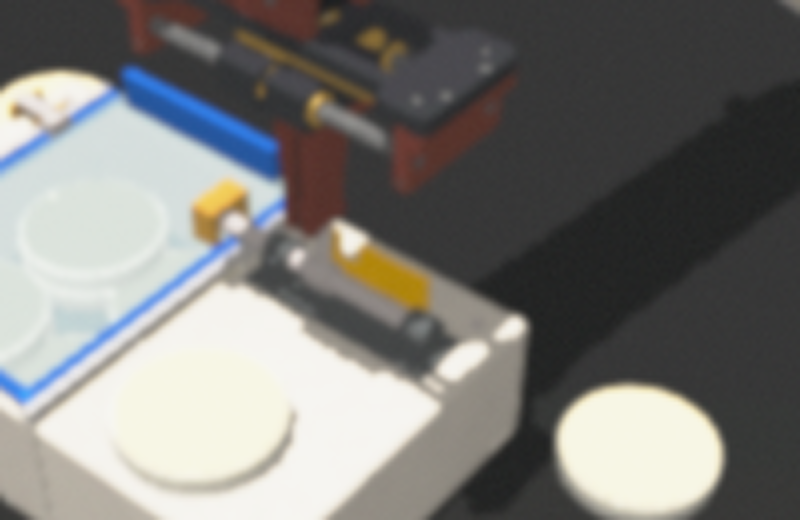

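The crop shows the rod tip through the keeper at (235, 222), so the bolt is home, with the knob hidden behind the fingers at about y = -0.018. Next I go down behind the knob and push it forward.

Request:
send_path(
  deltas=[
    [[0,0,0,0.003,-0.032,0,0],[0,0,0,0.003,-0.032,0.025,0],[0,0,0,0.003,-0.032,0.05,0],[0,0,0,0.003,-0.032,0.05,0],[0,0,0,0.015,-0.032,0.05,0],[0,0,0,0.025,-0.032,0.05,0],[0,0,0,0.035,-0.032,0.05,0],[0,0,0,0.045,-0.032,0.05,0]],
  ],
)

```text
time_s: 11.57
tool_pos: [0.6573, -0.0183, 0.1312]
tcp_rot: [[-0.999, -0.047, 0.001], [-0.047, 0.999, 0.0], [-0.001, 0.0, -1.0]]
wrist_force: [2.6, 0.9, -1.0]
opening: 0.0001
grip_force: 0.8
```

Request:
send_path(
  deltas=[
    [[0,0,0,0.008,0,0,0],[0,0,0,0.014,0,0,0],[0,0,0,0.014,0,0,0]],
  ],
)

```text
time_s: 11.82
tool_pos: [0.6425, -0.0192, 0.131]
tcp_rot: [[-0.999, -0.046, -0.0], [-0.046, 0.999, 0.0], [0.0, 0.0, -1.0]]
wrist_force: [0.5, -0.2, 0.4]
opening: 0.0009
grip_force: 0.1
```

```bash
python3 -c "
from h import *
for n in ['top','scene']:
    c,M=cap(n)
    for r in manip.place_of(n,'knob')[:1]: print(n,round(r['score'],2),w(M,r['position']).round(4))
to([.61,-.0195,.2],.045)"
```

```text
scene 0.53 [ 0.6221 -0.0192  0.1241]
delta tool [ 0.0336  0.0014 -0.0696] dist 0.077 rv [-0.    -0.     0.001] t 12.0167 F [ 0.  -0.2  0.3]
```

Request:
send_path(
  deltas=[
    [[0,0,0,0,0,-0.02,0],[0,0,0,0.01,0,-0.03,0],[0,0,0,0.028,0.001,-0.03,0],[0,0,0,0.028,0.001,-0.03,0],[0,0,0,0.028,0.001,-0.015,0],[0,0,0,0.028,0.001,0,0],[0,0,0,0.028,0.001,0.01,0],[0,0,0,0.028,0.001,0.013,0]],
  ],
)

```text
time_s: 12.68
tool_pos: [0.6145, -0.0196, 0.1152]
tcp_rot: [[-0.999, -0.046, -0.003], [-0.046, 0.999, -0.0], [0.003, -0.0, -1.0]]
wrist_force: [-1.0, 0.2, 0.5]
opening: 0.0003
grip_force: 0.4
```

Request:
send_path(
  deltas=[
    [[0,0,0,0,0,0.003,0],[0,0,0,0,0,0.006,0],[0,0,0,0,0,0.006,0]],
  ],
)

```text
time_s: 12.93
tool_pos: [0.6157, -0.0198, 0.1125]
tcp_rot: [[-0.999, -0.046, -0.0], [-0.046, 0.999, 0.0], [0.0, 0.0, -1.0]]
wrist_force: [-5.0, 0.3, 10.7]
opening: 0.0004
grip_force: 4.9
```

Request:
send_path(
  deltas=[
    [[0,0,0,0,0,0.002,0],[0,0,0,0,0,0.002,0]],
  ],
)

```text
time_s: 13.1
tool_pos: [0.6157, -0.0198, 0.1117]
tcp_rot: [[-0.999, -0.046, 0.0], [-0.046, 0.999, 0.001], [-0.0, 0.001, -1.0]]
wrist_force: [-8.7, 1.1, 18.5]
opening: 0.0006
grip_force: 9.2
```

Request:
send_path(
  deltas=[
    [[0,0,0,0,0,-0.03,0],[0,0,0,0.02,0,-0.07,0],[0,0,0,0.05,0,-0.11,0],[0,0,0,0.09,0,-0.14,0],[0,0,0,0.11,0,-0.16,0],[0,0,0,0.11,0,-0.16,0]],
  ],
)

```text
time_s: 13.6
tool_pos: [0.5043, -0.0259, 0.2744]
tcp_rot: [[-0.999, -0.044, 0.006], [-0.044, 0.999, 0.002], [-0.006, 0.002, -1.0]]
wrist_force: [0.6, -0.1, 0.3]
opening: 0.0003
grip_force: 0.0
```

Run:
```python
from h import *
np.set_printoptions(precision=4,suppress=True)
for n in ["top","scene","wrist"]:
    c,M=cap(n)
    if n=="scene": a=cv2.resize(c["image"][130:260,230:430],None,fx=3.9,fy=3.9,interpolation=cv2.INTER_CUBIC)[:300]
    if n=="wrist": a2=c["image"]
    for l in ["knob","keeper","bar_face","dish_deck","dish_a"]:
        for r in manip.place_of(n,l)[:4 if l=="dish_a" else 1]: print(n,l,round(r["score"],2),w(M,r["position"]))
cv2.imwrite("pics/f.png",np.vstack([a[:, :640],cv2.resize(a2,(640,400))[100:]]))
```

```text
top knob 0.49 [ 0.6124 -0.0204  0.1029]
top keeper 0.98 [ 0.667  -0.0919  0.1024]
top bar_face 0.9 [ 0.6159 -0.1565  0.1078]
top dish_deck 0.58 [0.7688 0.0029 0.084 ]
top dish_a 0.78 [ 0.6006 -0.3308 -0.0013]
top dish_a 0.73 [0.7288 0.1547 0.001 ]
top dish_a 0.67 [0.5753 0.1436 0.0046]
top dish_a 0.59 [ 0.7244 -0.3316 -0.0003]
scene knob 0.66 [ 0.6138 -0.0182  0.1043]
scene keeper 0.98 [ 0.661  -0.0902  0.0993]
scene bar_face 0.7 [ 0.6148 -0.1561  0.1076]
scene dish_deck 0.82 [0.773  0.0024 0.0855]
scene dish_a 0.8 [ 0.7295  0.153  -0.0001]
scene dish_a 0.73 [0.5754 0.1385 0.0029]
scene dish_a 0.72 [ 0.7299 -0.3323  0.0022]
scene dish_a 0.44 [ 0.5996 -0.3344  0.0012]
wrist bar_face 0.61 [ 0.6035 -0.3291  0.0034]
wrist dish_deck 0.58 [0.7722 0.0082 0.0842]
wrist dish_a 0.84 [ 0.6037 -0.3298  0.0024]
wrist dish_a 0.75 [0.5777 0.1432 0.0028]
wrist dish_a 0.72 [ 0.7231 -0.3315  0.0023]
wrist dish_a 0.6 [ 0.7289  0.1537 -0.0042]
```

View pics/f.png

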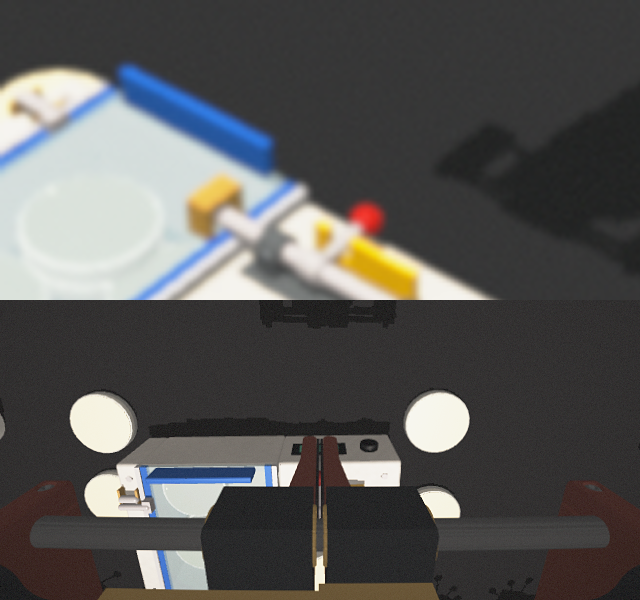

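The lid is shut. The rod passes into the keeper at (215, 210), the handle lies through the notch with its knob at (367, 218) and z = 0.104, and the dishes are unmoved. Handing in.

```bash
python3 -c "
from station import manip
print(manip.job_done())"
```

```text
the job is handed in; nothing more can be done
None
```

The lid is pushed fully shut, the bolt is home in the keeper and its handle is down in the notch; the dishes were left where they were, and the job was handed in at about 15 s.

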